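# Load the battery pack under the instrument's deck

## Task

Slide the instrument's red-finned cover fully open, take the blue battery pack from under the charging dock's head, and tip it nose down so that its orange-banded nose goes in under the fixed deck. Lower its tail so that the pack lies flat on the bay floor, without dropping it in, then slide the cover fully shut. Leave the meter, the spool and the jar where they are.

Things in the scene. Friction and masses are not known exactly. Their poses are not given: they have to be found in the camera images.
- instrument: Dark grey-green instrument, fixed, lying on its back: 246 mm long (x from -76 to +170 mm), 116 mm wide, top 94 mm above the table. Origin on the table; x runs along its bay, away from the robot, z up. The bay is a well inside it, x from -70 to +92 mm, y from -42 to +42 mm. Near wall 6 mm, side walls 16 mm thick, to the full height. Rails beside the cover stand 6 mm higher.
- bay (a point): Centre of the bay floor (instrument x = +11 mm, 10 mm above the table); axes as the instrument. The bay is 162 mm long, 84 mm wide and 84 mm deep inside. Its far end is roofed by the fixed deck.
- bay_tail (a point): Middle of the foot of the bay's near wall, on the bay floor (instrument x = -70 mm); axes as the instrument.
- deck_edge (a point): Middle of the lower near edge of the fixed deck, a 4 mm plate roofing the bay from here (instrument x = +34 mm) to its far end; underside 80 mm above the bay floor. It leaves an opening only 104 mm long.
- cover (a joint): Travel (m) of the flat metal sliding cover (112 x 100 x 5 mm, lower face 94.5 mm above the table) along instrument +x: 0 shut over the opening, 0.112 fully open, lying wholly over the fixed deck. About 1.5 N friction, hard stops at both ends; it stays where it is left.
- cover_fin (a point): Top centre of the cover's red upright grip fin: 44 mm along x, 12 mm thick in y, 34 mm high over the cover, top 133.5 mm above the table; at instrument x = -44 mm when shut, +68 mm when open. Axes as the instrument.
- dock: Fixed black charging dock. Origin on the table under the cradle centre; x to the pack's nose. Cradle floor 12 mm high, lips 8 mm more round a 154 x 70 mm hollow. A white head (96 x 80 x 20 mm, underside 162 mm above the table) overhangs x from 0 to 96 mm, on posts at x = 90 mm: no room for an upright hand at the rib, but room if the hand leans to -x. Lift over the lips, then draw back along -x.
- pack: Blue rigid battery pack, 0.35 to 0.7 kg, level in the cradle, nose to dock +x. Body 140 (x) x 60 x 40 mm, origin at the centre of its underside; nose +x has an orange band and brass contacts. Black grip rib on top: x from -34 to +6 mm, 14 mm thick in y, 40 to 80 mm above the underside. To enter the opening it must be nose down by at least 25 degrees; about 34 is comfortable.
- meter: Bystander: grey hand multimeter 150 x 80 x 46 mm, origin at the centre of its underside.
- spool: Bystander: metal spool, 64 mm across, 50 mm high, origin at the centre of its underside.
- jar: Bystander: amber jar, 56 mm across, 70 mm high, origin at the centre of its underside.
Things that resemble listed ones, but are neither listed nor needed, are in the scene too. There is more than one size of the pack; the one meant has the size given above.

How it is judged:
On the way, in this order (a step that is already met when the one before it is completed fails the run):
1. the cover is fully open (within 8 mm) (value of joint cover above 0.104 m), for 0.1 s.
2. the pack is nose down (over 20 degrees) in the bay's opening (angle between pack's own z axis and vertical above 0.35 rad and z of pack in the frame of bay between 0.02 and 0.09 m and horizontal distance between pack and bay below 0.08 m), for 0.1 s.
3. the pack lies flat on the bay floor (x of pack in the frame of bay between -0.02 and 0.02 m and y of pack in the frame of bay between -0.016 and 0.016 m and z of pack in the frame of bay between -0.006 and 0.006 m and angle between pack's own z axis and vertical below 0.07 rad), for 0.2 s.
4. the cover is fully shut (within 6 mm) (value of joint cover below 0.006 m), for 0.2 s.
At the end, for the whole second after the job is handed in: The pack rests flat (within 4 degrees) on the bay floor (within 6 mm in height, 20 mm along and 16 mm across of the bay's centre) and the cover is shut to within 6 mm (all of step 3 and value of joint cover below 0.006 m and linear speed of pack below 0.02 m/s); the robot touches nothing.
It fails at once if a bystander (meter, spool or jar) is moved more than 25 mm (distance of any of meter, spool, jar from where it was at the start of the episode above 0.025 m).
It fails at once if the pack is dropped into the bay (faster than 0.8 m/s there) (horizontal distance between pack and bay below 0.09 m and z of pack in the frame of bay below 0.09 m and linear speed of pack above 0.8 m/s).
It also fails if it takes over 61 s, if anything falls off the work surface, if the arm or the gripper's body presses on something with over 40 N, if the wrist force passes 120 N, or if a joint passes its speed limit or range.

## Robot

A 7-joint arm with a two-finger parallel gripper is mounted at the origin on the work surface. World frame = base frame: x ahead of the robot, y to its left, z up, the work surface at z = 0. Lengths are in m, angles in rad, forces in N, time in s.
With the tool pointing down it reaches from about 0.425 to 0.95 m from the base axis. Payload 4.7 kg.
Tool frame: the origin (TCP) lies between the finger pads; the fingertips stand 25 mm ahead of it and the grasp point (between the pads) lies 6 mm ahead of it; x points along the fingers, z is the direction in which the jaws open and shut, and the axes are right-handed (so a half turn about x gives the same grasp; the last joint's range is limited). The gripper opens to 85 mm and grips with 20 to 120 N. Pads are 22 mm wide; open, the fingers measure 114 mm over their backs; the gripper's body (76 mm by 85 mm) begins 54 mm behind the grasp point. The pads swing forward as they close: fully open they stand 13 mm farther back than shut.
Start: joints at [1.265, 0.469, -0.049, 1.532, 0.024, 1.141, -0.082], TCP at [0.185, -0.649, 0.256] pointing down, gripper open.
Joint ranges: [-2.59, 2.59], [-0.33, 1.99], [-1.39, 1.29], [0.1, 2.45], [-1.04, 4.18], [0.21, 1.99], [-2.66, 2.66]. Speed limits (rad/s): [2.57, 2.57, 3.14, 3.14, 3.14, 3.14, 3.14].

## Interface

Orientations are given as a 3x3 rotation matrix whose columns are the frame's x, y, z axes.
In Python, from rig import * gives the robot as it stands. Calls block until the motion is done:
- movep(position, orientation): joint-space move of the TCP to a pose.
- move_l(position, attitude=None, feed=0.15, until_force=None): straight line of the TCP; attitude=None keeps the orientation; feed is the mean speed in m/s. With until_force (N) it stops when the force on the tool has changed by that much, and returns True; else False.
- move_joints(angles): joint-space move.
- command_gripper(opening, newtons=None): finger opening in m; newtons is the grip in N (None keeps the last); returns when the fingers have stopped.
- sleep(seconds).
- inverse_kinematics(position, orientation): joint angles nearest the present ones, or None.
- sense(): the state.
- camera(name): name is "scene" or "top"; returns (picture, depth): 400x640x3 uint8, red, green, blue; 400x640 float32, m along the optical axis (not along the pixel's ray), 0 where there is no reading.
- camera_params(name): a dict with "K" (3x3 intrinsics, pixels), "position" and "rotation" of the camera in the world. Camera axes: x right, y down, z forward; pixel columns grow to the right and rows downward; lengths in m; the calibration is good to about 2 mm. A picture is of the moment at which its call begins. camera_params takes no time and is no camera call.
A pose or a line that the arm cannot do raises Unreachable and nothing moves.
- finish_job(): hands the job in, once; it reports no verdict.
The state is a dict: "time_s": time; "joint_pos": joint angles; "qd": joint speeds; "joint_efforts": joint torques, N m; "position": TCP position; "tcp_rot": TCP orientation; "wrist_force": force on the tool from outside, world axes, zero at the start; "ft_torque": the same for the moment, N m; "finger_gap": finger opening in m.
Only numpy, scipy, OpenCV 4.12 (cv2) and the standard library are available. Lean on these libraries where they do the work, as an engineer would, in place of code of your own. Each camera call takes 0.05 s, during which the arm holds its last target. There are 200 camera calls.

## Working session

There is one attempt and no reset: what is moved stays moved. The work goes in short steps, each a Python script; the robot and the scene stay as the last script left them, time stands still between calls to the robot, and variables do not carry over. Pictures are saved under pics/ and viewed, about 8 in all and at most 12, crops included, and the job is handed in when it is done.

```bash
mkdir -p pics; ls; cat > h.py <<'E'
from rig import *
import numpy as np, cv2
def save(n,im): cv2.imwrite('pics/'+n+'.png',cv2.cvtColor(im,cv2.COLOR_RGB2BGR))
def cloud(name):
    im,d=camera(name); p=camera_params(name); K=np.array(p['K']);R=np.array(p['rotation']);t=np.array(p['position'])
    v,u=np.mgrid[0:400,0:640]
    c=np.stack([(u-K[0,2])/K[0,0]*d,(v-K[1,2])/K[1,1]*d,d],-1)
    P=c@R.T+t; P[d==0]=np.nan
    return im,P
E
python3 - <<'E'
from h import *
for n in('top','scene'):
    im,P=cloud(n); save(n+'0',im); np.savez('/tmp/'+n,im=im,P=P)
    p=camera_params(n); print(n,p)
print(sense()['time_s'])
E
```

```text
pics
top {'K': array([[377.54007981,   0.        , 318.45549749],
       [  0.        , 377.54007981, 192.86701093],
       [  0.        ,   0.        ,   1.        ]]), 'position': array([0.41536657, 0.00279316, 1.10088676]), 'rotation': array([[ 2.14365186e-02, -9.90628587e-01,  1.34890619e-01],
       [-9.99766373e-01, -2.16143168e-02,  1.46417483e-04],
       [ 2.77052324e-03, -1.34862244e-01, -9.90860484e-01]])}
scene {'K': array([[378.96382665,   0.        , 325.54118205],
       [  0.        , 378.96382665, 199.40423386],
       [  0.        ,   0.        ,   1.        ]]), 'position': array([1.04591554, 0.67126366, 0.77680425]), 'rotation': array([[-0.80547319,  0.38350717, -0.45181321],
       [ 0.59242806,  0.50105316, -0.63085238],
       [-0.01555398, -0.77580151, -0.6307853 ]])}
0.1
```

View pics/top0.png

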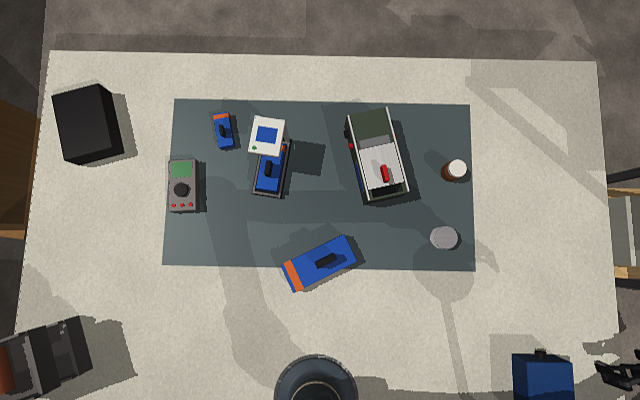

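View pics/scene0.png

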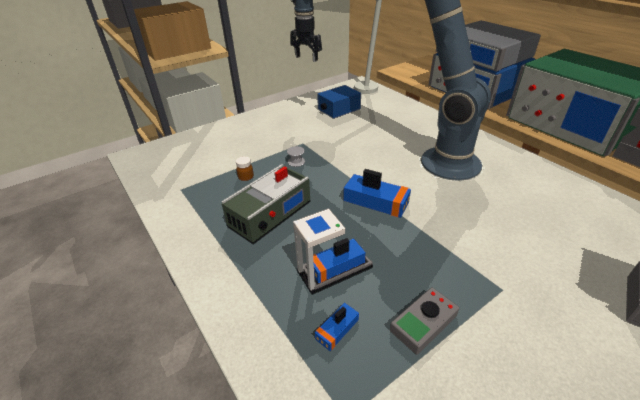

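Top view: three blue packs. A small one at (224,130), one in the dock under the white head at (268,170), and a large one at (320,262). The pack in the dock fits the description. The instrument is at (380,155), its red fin at (384,173) and the meter at (183,185). The spool is at (444,238) and the jar at (455,170). I'll measure these and confirm with one crop.

```bash
cat > m.py <<'E'
from h import *
def rect(Q):
    (c,s,a)=cv2.minAreaRect(Q[:,:2].astype(np.float32)*1000); return np.round(c,1),np.round(s,1),round(a,1)
def comps(mask,P,lo=15):
    n,l,st,ce=cv2.connectedComponentsWithStats(mask.astype(np.uint8))
    for i in range(1,n):
        if st[i,4]>=lo:
            Q=P[l==i]; Q=Q[~np.isnan(Q[:,0])]
            if len(Q)>8: yield ce[i].round(),Q
def masks(im):
    h=cv2.cvtColor(im,cv2.COLOR_RGB2HSV).astype(int); H,S,V=h[...,0],h[...,1],h[...,2]
    return dict(red=((H<5)|(H>174))&(S>150)&(V>90),orange=(H>=6)&(H<16)&(S>150)&(V>100),blue=(H>100)&(H<125)&(S>140)&(V>70))
E
python3 - <<'E'
from m import *
for n in('top','scene'):
    z=np.load('/tmp/%s.npz'%n); im,P=z['im'],z['P']; M=masks(im)
    for k,m in M.items():
        for ce,Q in comps(m,P):
            if np.hypot(*Q.mean(0)[:2])<1 and Q[:,0].mean()>.25:
                t=np.percentile(Q[:,2],90); T=Q[Q[:,2]>t-.012]
                print(n,k,ce,len(Q),'z',np.percentile(Q[:,2],[5,50,95]).round(3),'top',rect(T))
z=np.load('/tmp/top.npz'); im,P=z['im'],z['P']
# height layers
x,y,zz=P[...,0],P[...,1],P[...,2]
for nm,(a,b),(u0,u1) in(('instr rails/top',(.088,.105),(335,420)),('head',(.17,.195),(240,300)),('rib',(.08,.1),(245,295)),('packtop',(.045,.06),(245,295)),('lip',(.015,.025),(240,300))):
    m=(zz>a)&(zz<b); m[:,:u0]=0; m[:,u1:]=0; m[:90]=0;m[215:]=0
    for ce,Q in comps(m,P,20): print(nm,ce,len(Q),rect(Q),np.median(Q[:,2]).round(4))
a=cv2.resize(z['im'][95:215,235:420],None,fx=4,fy=4,interpolation=cv2.INTER_CUBIC); save('crop1',a)
E
```

```text
top red [350. 145.] 19 z [0.067 0.07  0.074] top (array([693.5, -83.9]), array([ 8.9, 12.2]), 88.6)
top red [385. 172.] 75 z [0.129 0.132 0.135] top (array([ 605.2, -170.5]), array([42. , 11.4]), 13.0)
top orange [221. 116.] 49 z [0.026 0.029 0.032] top (array([784.8, 296. ]), array([10.8, 44.9]), 10.4)
top orange [293. 276.] 255 z [0.053 0.056 0.059] top (array([330.3,  67. ]), array([84. , 22.2]), 27.3)
top blue [220. 113.] 16 z [0.026 0.028 0.03 ] top (array([794.1, 298.2]), array([ 2.8, 42.2]), 12.5)
top blue [223. 133.] 355 z [0.024 0.028 0.032] top (array([736.2, 285.7]), array([85.7, 43.5]), 12.3)
top blue [266. 134.] 288 z [0.179 0.182 0.185] top (array([685.5, 137. ]), array([50.1, 38.4]), 81.6)
top blue [269. 173.] 614 z [0.047 0.051 0.055] top (array([622.8, 143.7]), array([ 59.7, 113.9]), 82.7)
top blue [359. 177.] 52 z [0.034 0.051 0.067] top (array([ 606.8, -109.1]), array([74.1,  1. ]), 14.2)
top blue [323. 260.] 1648 z [0.052 0.055 0.059] top (array([372.9, -15.7]), array([ 82.5, 161.1]), 27.2)
top blue [288. 278.] 80 z [0.051 0.055 0.058] top (array([323.3,  81.6]), 
[... 1209 characters left out ...]
z [0.018 0.046 0.053] top (array([706.3, 150.7]), array([26.9,  6. ]), 78.2)
scene blue [341. 323.] 650 z [0.007 0.029 0.031] top (array([737.6, 288. ]), array([84.3, 45.1]), 13.9)
scene blue [323. 341.] 101 z [0.006 0.024 0.031] top (array([795.8, 301.1]), array([ 6.5, 43.4]), 14.0)
instr rails/top [376. 150.] 3377 (array([ 667.8, -155. ]), array([246.9, 116. ]), 14.0) 0.0964
head [266. 136.] 1217 (array([684.9, 137.1]), array([80.4, 97.8]), 82.2) 0.1812
rib [268. 167.] 84 (array([621.7, 143.7]), array([14.4, 39.4]), 83.1) 0.0907
packtop [270. 172.] 655 (array([634.9, 141.9]), array([ 60.4, 138.5]), 82.3) 0.0513
lip [272. 174.] 291 (array([636.7, 143.1]), array([ 84.9, 169.5]), 82.3) 0.0192
```

View pics/crop1.png

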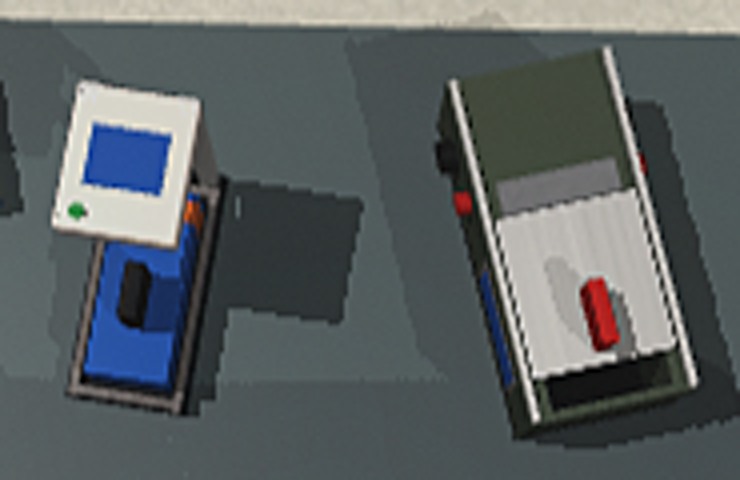

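The crop shows the docked pack at crop (140,310) with a body of about 60 x 138 mm and a rib of 14 x 39 mm, so it is the one meant. The decoys measure 44 mm and 83 mm wide. The cover is already about 26 mm open, with the fin at crop (600,315). Next I'll plan the insertion path and check reach along it, then open the cover.

```bash
cat > k.py <<'E'
from m import *
c,s=np.cos,np.sin
def Rz(a): return np.array([[c(a),-s(a),0],[s(a),c(a),0],[0,0,1.]])
def Ry(a): return np.array([[c(a),0,s(a)],[0,1,0],[-s(a),0,c(a)]])
YI=np.radians(14.0); RI=Rz(YI); OI=np.array([.6692,-.1538,0])-RI@[.047,0,0]   # instrument
YD=np.radians(-7.6); RD=Rz(YD); OD=np.array([.637,.1433,.012])                # pack in dock
BAY=OI+RI@[.011,0,.010]
SG=1
def tool(R,L):  # hand leaning L to -x in frame R
    x=R@[s(L),0,-c(L)]; z=SG*(R@[0,1.,0]); return np.column_stack([x,np.cross(z,x),z])
def tcp(g,T): return g-.006*T[:,0]
L=np.radians(30); G=np.array([-.018,0,.064])   # lean and grasp point in the pack
def packpose(o,R,th):  # TCP pose for pack origin o, nose-down th in yaw frame R
    return (lambda T:(tcp(o+R@Ry(th)@G,T),T))(tool(R,L-th))
E
cat > plan.py <<'E'
from k import *
def box(x0,x1,z0,z1):
    t=np.linspace(0,1,60); o=np.ones(60)
    return np.vstack([np.c_[x0+(x1-x0)*t,z0*o],np.c_[x0+(x1-x0)*t,z1*o],np.c_[x0*o,z0+(z1-z0)*t],np.c_[x1*o,z0+(z1-z0)*t]])
obs=np.vstack([box(-300,300,-10,0),box(-87,-81,0,84),box(23,159,80,90),box(35,79,84,124),box(81,159,0,84)])
def sd(p,x0,x1,z0,z1):
    d=np.maximum(np.c_[x0-p[:,0],z0-p[:,1]],np.c_[p[:,0]-x1,p[:,1]-z1]); 
    return (np.linalg.norm(np.maximum(d,0),axis=1)+np.minimum(d.max(1),0)).min()
def clr(px,pz,th,ext=False):
    q=obs-[px,pz]; loc=np.c_[c(th)*q[:,0]-s(th)*q[:,1],s(th)*q[:,0]+c(th)*q[:,1]]
    b=min(sd(loc,-70,70,0,40),sd(loc,-34,6,40,80))
    h=loc-[G[0]*1e3,G[2]*1e3]; a=np.c_[c(L)*h[:,0]+s(L)*h[:,1],-s(L)*h[:,0]+c(L)*h[:,1]] # across, back
    return b,min(sd(a,-12,12,-19,54),sd(a,-40,40,54,220))
if __name__=='__main__':
    for d in(36,34,30,26,22,18,14,10,6,3,0):
        th=np.radians(d); best=max(((min(clr(px,pz,th)),px,pz) for px in np.arange(-40,20,1.) for pz in np.arange(70*s(th)+2,70*s(th)+12 if d<34 else 70*s(th)+4,2)))
        print(d,best,np.round(clr(best[1],best[2],th),1))
    # entry along pack axis at 34 deg
    th=np.radians(34)
    for e in range(0,140,20):
        print('entry',e,[ (dx,np.round(clr(-18+dx-e*c(th),43+e*s(th),th),1)) for dx in(-8,-4,0,4,8)])
E
python3 plan.py
python3 - <<'E'
import k; from k import *
q0=np.array(sense()['joint_pos'])
for sg in(1,-1):
    k.SG=sg
    for nm,(p,T) in dict(fin=(OI+RI@[-.0175,0,.124+.006],tool(RI,0)),open=(OI+RI@[.07,0,.13],tool(RI,0)),shut=(OI+RI@[-.046,0,.13],tool(RI,0)),
      dock=packpose(OD,RD,0),back=packpose(OD+RD@[-.12,0,.02],RD,0),backup=packpose(OD+RD@[-.12,0,.2],RD,0.6),ent=packpose(BAY+RI@[-.1,0,.15],RI,.6),flat=packpose(BAY,RI,0)).items():
        q=inverse_kinematics(p,T); print(sg,nm,None if q is None else np.round(q,2))
E
```

```text
36 (np.float64(2.2193474560622395), np.float64(-22.0), np.float64(43.14496766047312)) [ 2.2 11.4]
34 (np.float64(2.3284093448841467), np.float64(-20.0), np.float64(41.143503242952285)) [ 2.3 11.1]
30 (np.float64(4.408965343808674), np.float64(-15.0), np.float64(44.99999999999999)) [4.4 9.6]
26 (np.float64(4.738742287245785), np.float64(-13.0), np.float64(40.68598027523542)) [ 4.7 10.8]
22 (np.float64(5.101018985853547), np.float64(-11.0), np.float64(36.22246153911384)) [ 5.1 12.2]
18 (np.float64(5.457425276405107), np.float64(-9.0), np.float64(31.631189606246316)) [ 5.5 13.7]
14 (np.float64(6.881658663968038), np.float64(-6.0), np.float64(26.93453269197674)) [ 6.9 14.3]
10 (np.float64(8.075183216106044), np.float64(-4.0), np.float64(20.155372436685123)) [ 8.1 17.4]
6 (np.float64(9.217385928865333), np.float64(-2.0), np.float64(19.316992428735745)) [ 9.2 19.1]
3 (np.float64(10.003151625784485), np.float64(-1.0), np.float64(13.663516937006069)) [10.  23.1]
0 (np.float64(10.0), np.float64(1.0), np.float64(10.0)) [10.  16.9]
entry 0 [(-8, array([-2.1, 17.2])), (-4, array([ 1.1, 13.2])), 
[... 973 characters left out ...]
.58]
1 open [ 0.63  0.77 -0.77  1.53  0.58  1.08  1.54]
1 shut [ 0.78  0.62 -0.77  1.79  0.52  0.95  1.6 ]
1 dock [-0.46  0.5   0.06  2.11  1.25  0.25 -0.17]
1 back [-0.05  0.41 -0.62  2.3   1.48  0.57 -0.47]
1 backup [ 0.48  0.56 -1.18  1.69  0.47  1.31  0.64]
1 ent [ 0.82  0.51 -0.83  1.7   0.42  1.19  1.68]
1 flat [ 1.06  0.77 -1.01  2.04  1.21  0.37  1.07]
-1 fin [ 0.46  0.55 -0.35  1.75  0.23  0.88 -1.32]
-1 open [ 0.39  0.66 -0.36  1.55  0.27  0.98 -1.38]
-1 shut [ 0.48  0.51 -0.34  1.81  0.22  0.85 -1.29]
-1 dock None
-1 back None
-1 backup [ 0.3   0.42 -0.86  1.7   0.28  1.24 -2.33]
-1 ent [ 0.49  0.41 -0.36  1.72  0.19  1.11 -1.26]
-1 flat [ 1.06  0.77 -1.01  2.04  1.21  0.37 -2.07]
```

```bash
python3 - <<'E'
from plan import *
for pz in(140,120,100,85,70,60,52,47):
    print(pz,max((round(min(clr(px,pz,np.radians(d))),1),px,d) for d in range(24,48,2) for px in range(-140,0,2) if px+70*c(np.radians(d))>25+0*d))
T=tool(RI,0); F=lambda x,z: tcp(OI+RI@[x,0,z],T)
command_gripper(.045,30)
movep(F(-.0175,.20),T); print('t',sense()['time_s'])
move_l(F(-.0175,.124),feed=.2)
command_gripper(0,30); print('gap',sense()['finger_gap'],sense()['wrist_force'].round(1) if hasattr(sense()['wrist_force'],'round') else sense()['wrist_force'])
hit=move_l(F(.0715,.124),feed=.12,until_force=15)
st=sense(); print(hit,'fin x',RI.T@(np.array(st['position'])-OI),st['wrist_force'],st['time_s'])
command_gripper(.045); move_l(F(.068,.21),feed=.25); print(sense()['time_s'])
E
```

```text
140 (np.float64(3.2), -38, 24)
120 (np.float64(-4.9), -38, 24)
100 (np.float64(-10.2), -38, 24)
85 (np.float64(-10.9), -24, 44)
70 (np.float64(0.5), -30, 38)
60 (np.float64(8.4), -30, 38)
52 (np.float64(7.4), -28, 38)
47 (np.float64(5.2), -14, 28)
t 2.8583
gap 0.011397494261907634 [ 0.2 -1.6  7.5]
True fin x [ 0.0675269  -0.00074939  0.13171614] [-1.85584978 -0.64585586  5.13647537] 4.4917
5.4
```

```bash
python3 - <<'E'
from plan import *
th=np.radians(38)
for e in range(-5,140,15): print(e,np.round(clr(-30-e*c(th),60+e*s(th),th),1),end=' ')
for w in((30,-15,46),(34,-22,52),(36,-26,56)): print(w,np.round(clr(w[1],w[2],np.radians(w[0])),1))
T=tool(RD,L); g=OD+RD@G; g0=tcp(g,T)
# move away from instrument so the top camera sees it
movep(np.array([.52,.02,.30]),tool(RD,L*.7))
im,P=cloud('top')
for ce,Q in comps(masks(im)['red'],P):
    t=np.percentile(Q[:,2],90)
    if t>.11 and t<.15: print('fin',ce,(RI.T@(np.r_[rect(Q[Q[:,2]>t-.012])[0]/1e3+.0015,0]-OI)).round(4))
save('top1',im)
movep(g0-.10*T[:,0],T); st=sense(); print(st['time_s'],np.round(st['joint_pos'],2))
q=inverse_kinematics(g0,T); print(np.round(q,2))
im,P=cloud('scene'); save('scene1',im)
E
```

```text
-5 [ 7.1 16.6] 10 [ 8.4 31.5] 25 [ 8.4 46.5] 40 [ 8.4 54.2] 55 [12.5 57.3] 70 [12.5 63.8] 85 [12.5 71.3] 100 [12.5 78.9] 115 [12.5 87.8] 130 [13.5 97.7] (30, -15, 46) [4.8 9.7]
(34, -22, 52) [ 6.5 14.5]
(36, -26, 56) [ 8.2 18. ]
fin [377. 142.] [0.0665 0.0007 0.    ]
7.4417 [ 0.1   0.37 -0.69  2.12  1.16  0.59 -0.02]
[ 0.01  0.56 -0.54  2.08  1.46  0.53 -0.26]
```

View pics/scene1.png

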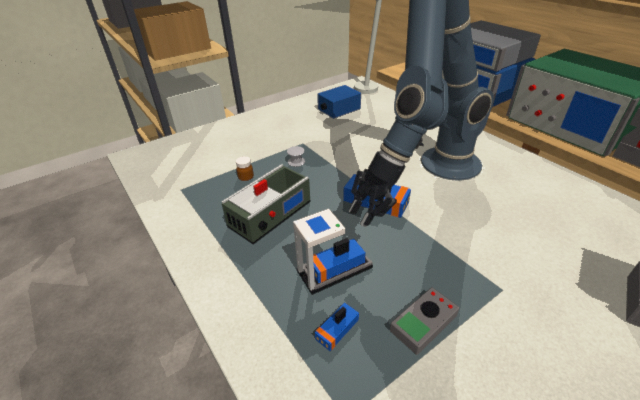

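The cover is open (fin at (261,187), measured x = 67 mm). The hand is at pre-grasp at (372,200), behind the docked pack at (340,258). Now the grasp.

```bash
python3 - <<'E'
from k import *
T=tool(RD,L); g=OD+RD@G; g0=tcp(g,T)
f0=np.array(sense()['wrist_force'])
print(move_l(g0,feed=.12,until_force=12)); st=sense(); print('err',(g0-st['position']).round(4),np.array(st['wrist_force'])-f0)
command_gripper(0,80); st=sense(); print('gap',st['finger_gap'],np.round(st['wrist_force'],1))
p=np.array(st['position'])
move_l(p+[0,0,.018],feed=.06); st=sense(); print(np.round(st['wrist_force'],1),np.round(st['ft_torque'],2),st['time_s'])
d=RD@[-1,0,0]
move_l(p+[0,0,.018]+.115*d,feed=.12); st=sense(); print('gap',st['finger_gap'],np.round(st['wrist_force'],1),np.round(st['joint_pos'],2),st['time_s'])
im,P=cloud('scene'); save('scene2',im[120:340,200:520].repeat(2,0).repeat(2,1))
im,P=cloud('top'); np.savez('/tmp/t2',im=im,P=P)
for k,m in masks(im).items():
    for ce,Q in comps(m,P):
        if k in('blue','orange') and np.hypot(*(Q.mean(0)[:2]-[.55,.15]))<.12: print(k,ce,len(Q),Q.mean(0).round(3),rect(Q),np.percentile(Q[:,2],[5,50,95]).round(3))
E
```

```text
False
err [-0.0001 -0.0001 -0.0007] [-1.22540696 -0.05120576 -0.283684  ]
gap 0.013159983190652353 [-3.7 -1.5  6.4]
[ 0.1 -0.2 -5.2] [ 0.14  1.11 -0.07] 9.325
gap 0.013336848058959684 [ 0.9 -0.6 -5.3] [-0.03  0.42 -0.63  2.29  1.48  0.57 -0.47] 10.4333
orange [265. 184.] 106 [0.576 0.15  0.07 ] (array([576.1, 150.2]), array([61.5, 14. ]), 80.8) [0.067 0.07  0.073]
blue [266. 180.] 45 [0.589 0.148 0.069] (array([589. , 148.5]), array([56.1,  6.4]), 83.4) [0.066 0.069 0.072]
blue [264. 197.] 380 [0.541 0.153 0.071] (array([534.8, 155.3]), array([60.8, 64.7]), 81.2) [0.066 0.07  0.074]
```

View pics/scene2.png

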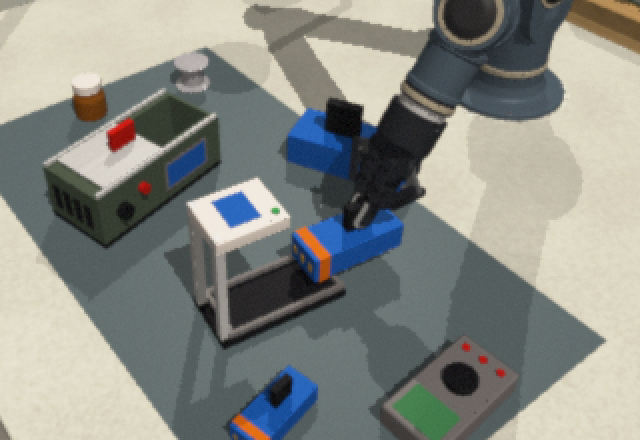

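The pack at crop (350,245) is held level and clear of the head, and its nose is where I computed it should be. Next I lift it, move it across and tilt it to the entry pose.

```bash
python3 - <<'E'
from k import *
st=sense(); p=np.array(st['position'])
move_l(p+[-.01,0,.17],feed=.2)
th=np.radians(38)
def at(px,pz,d): return packpose(BAY+RI@[px/1e3,0,pz/1e3],RI,np.radians(d))
e=150
P0=at(-30-e*c(th),60+e*s(th)+25,38); print(np.round(inverse_kinematics(*P0),2))
movep(*P0); st=sense(); print('gap',st['finger_gap'],np.round(st['wrist_force'],1),st['time_s'],np.round(st['joint_pos'],2))
for w in((-30-e*c(th),60+e*s(th),38),(-30,60,38),(-15,46,30),(-6,27,14),(0,2,0)): print(inverse_kinematics(*at(*w)) is not None)
im,P=cloud('scene'); save('scene3',im[100:300,160:440].repeat(2,0).repeat(2,1))
im,P=cloud('top')
for k,m in masks(im).items():
    for ce,Q in comps(m,P):
        if k in('blue','orange') and Q[:,2].mean()>.1 and Q[:,1].mean()<.05:
            q=(Q-BAY+[.0015,.0015,0])@RI; o=BAY+RI@[(-30-e*c(th))/1e3,0,(85+e*s(th))/1e3]
            r=((Q+[.0015,.0015,0]-o)@(RI@Ry(th))); print(k,ce,len(Q),'pack frame lo/hi',np.percentile(r,[2,50,98],axis=0).round(4).tolist())
E
```

```text
[ 0.69  0.38 -0.58  1.74  0.27  1.22  1.84]
gap 0.013249060459473345 [-0.1  0.8 -5.3] 12.875 [ 0.69  0.38 -0.58  1.74  0.27  1.22  1.83]
True
True
True
True
True
orange [388. 190.] 60 pack frame lo/hi [[-0.051, -0.0009, 0.0335], [0.0557, 0.0175, 0.0404], [0.0614, 0.0412, 0.1453]]
blue [388. 186.] 18 pack frame lo/hi [[0.0657, -0.006, 0.0377], [0.0685, 0.0133, 0.0391], [0.0716, 0.0295, 0.041]]
blue [405. 223.] 789 pack frame lo/hi [[-0.0695, -0.0237, 0.0013], [-0.0527, 0.012, 0.0381], [0.0164, 0.0325, 0.0418]]
```

View pics/scene3.png

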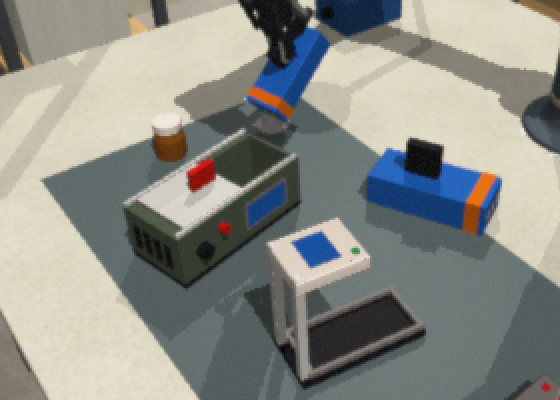

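The pack is held at crop (288,75), nose down 38°, and matches the model to about 2 mm. Inserting with force guards.

```bash
cat > ins.py <<'E'
from k import *
th=np.radians(38)
def at(px,pz,d): return packpose(BAY+RI@[px/1e3,0,pz/1e3],RI,np.radians(d))
def go(w,feed,f=12):
    p,T=at(*w); h=move_l(p,T,feed=feed,until_force=f); st=sense()
    print(w,h,'err',((p-st['position'])@RI*1e3).round(1),'F',(np.array(st['wrist_force'])@RI).round(1),'M',np.round(st['ft_torque'],2),round(st['time_s'],2)); return h
E
python3 - <<'E'
from ins import *
e=150
for w,f in(((-30-e*c(th),60+e*s(th),38),.15),((-30-50*c(th),60+50*s(th),38),.15),((-30,60,38),.08),((-22,52,34),.06),((-15,46,30),.06),((-12,39,24),.06)):
    if go(w,f): break
im,P=cloud('scene'); save('scene4',im[130:260,200:360].repeat(4,0).repeat(4,1))
E
```

```text
(np.float64(-148.20161304100827), np.float64(152.34922129884876), 38) False err [ 0.3 -0.8  0.5] F [ 1.  -0.6 -3.8] M [ 0.07 -0.35  0.01] 13.29
(np.float64(-69.4005376803361), np.float64(90.78307376628291), 38) False err [ 0.3  0.3 -0.5] F [-0.6  0.3 -4.6] M [ 0.01 -0.3  -0.03] 14.11
(-30, 60, 38) False err [ 0.1 -0.   0.2] F [ 0.2 -1.1 -5.3] M [ 0.08 -0.35 -0.03] 14.88
(-22, 52, 34) False err [ 1.4  0.6 -0.3] F [ 0.1 -0.3 -4.8] M [ 0.04 -0.11 -0.  ] 15.15
(-15, 46, 30) False err [ 1.2  0.5 -0.2] F [ 0.2 -0.6 -4.4] M [-0.01  0.01  0.04] 15.4
(-12, 39, 24) False err [1.6 0.7 0.2] F [-0.6  0.8 -5.6] M [-0.04  0.23  0.  ] 15.67
```

View pics/scene4.png

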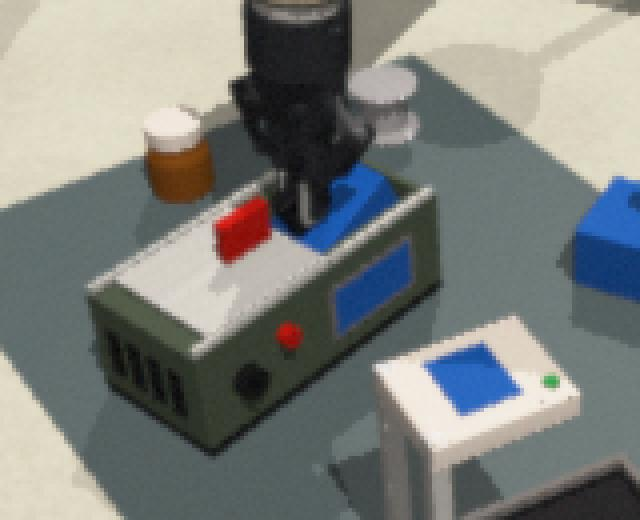

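The pack's nose is under the deck, its tail is at crop (360,200), and there has been no contact. Now I lower the tail.

```bash
python3 - <<'E'
from ins import *
ok=True
for w,f in(((-9,31,18),.06),((-6,23,12),.06),((-3,15,6),.06),((0,8,0),.05)):
    if go(w,f): ok=False; break
if ok: print('floor',go((0,-4,0),.02,6))
st=sense(); print('gap',st['finger_gap'])
im,P=cloud('top'); 
for ce,Q in comps(masks(im)['blue'],P):
    q=(Q+[.0015,.0015,0]-BAY)@RI
    if abs(q[:,0].mean())<.09 and abs(q[:,1].mean())<.04: print(ce,len(Q),np.percentile(q,[3,50,97],axis=0).round(4).tolist())
E
```

```text
(-9, 31, 18) False err [0.6 0.3 0.3] F [ 0.5 -1.  -4.7] M [-0.05  0.42 -0.03] 16.01
(-6, 23, 12) False err [0.  0.3 0.1] F [ 0.5 -0.1 -5. ] M [-0.18  0.62 -0.03] 16.32
(-3, 15, 6) False err [-0.3  0.2 -0. ] F [-0.6 -0.8 -4.2] M [-0.22  0.78 -0.08] 16.63Traceback (most recent call last):
  File "<stdin>", line 4, in <module>
  File "ins.py", line 5, in go
    p,T=at(*w); h=move_l(p,T,feed=feed,until_force=f); st=sense()
                  ~~~~~~^^^^^^^^^^^^^^^^^^^^^^^^^^^^^
rig.Unreachable: the arm cannot follow that straight line within its joint ranges
```

```bash
python3 - <<'E'
from ins import *
print(np.round(sense()['joint_pos'],3))
for w in((-3,15,6),(-2,12,4),(-2,10,3),(-1,8,2),(0,8,0),(0,2,0),(-14,2,0),(12,2,0)):
    q=inverse_kinematics(*at(*w)); print(w,None if q is None else np.round(q,3))
E
```

```text
[ 0.768  0.578 -0.63   1.976  0.388  0.33   1.751]
(-3, 15, 6) [ 0.769  0.578 -0.63   1.979  0.388  0.326  1.751]
(-2, 12, 4) [ 0.786  0.582 -0.636  2.002  0.395  0.271  1.756]
(-2, 10, 3) [ 0.795  0.585 -0.638  2.014  0.4    0.242  1.757]
(-1, 8, 2) [ 0.803  0.59  -0.642  2.024  0.413  0.214  1.75 ]
(0, 8, 0) [ 0.945  0.656 -0.824  2.039  0.876  0.237  1.342]
(0, 2, 0) [ 1.064  0.766 -1.014  2.035  1.2    0.366  1.083]
(-14, 2, 0) [ 1.087  0.753 -1.015  2.061  1.201  0.35   1.086]
(12, 2, 0) [ 0.928  0.681 -0.827  2.019  0.942  0.25   1.278]
```

```bash
python3 - <<'E'
from ins import *
for w in((-2,12,4),(-1.5,10,3),(-1,9,2.3),(-1,8.5,1.9),(-.5,8,1.5),(-.5,8,1.1),(0,8,.7),(0,8,.3),(0,8,0)):
    P=at(*w); q=inverse_kinematics(*P); 
    if q is None: print('none',w); break
    st=sense(); dq=np.abs(np.array(q)-st['joint_pos']).max()
    if dq>.3: print('big',w,dq,np.round(q,3)); break
    movep(*P); st=sense(); print(w,round(dq,3),'F',(np.array(st['wrist_force'])@RI).round(1),np.round(st['joint_pos'],2),round(st['time_s'],1))
E
```

```text
(-2, 12, 4) 0.06 F [ 0.3  0.  -5.1] [ 0.78  0.58 -0.64  2.    0.39  0.27  1.76] 16.9
(-1.5, 10, 3) 0.032 F [ 0.7 -0.6 -5. ] [ 0.79  0.59 -0.64  2.01  0.41  0.24  1.75] 17.1
(-1, 9, 2.3) 0.023 F [ 1.1 -0.1 -5.7] [ 0.81  0.59 -0.65  2.02  0.43  0.23  1.73] 17.4
(-1, 8.5, 1.9) 0.039 F [-0.5 -0.2 -4.9] [ 0.82  0.6  -0.66  2.02  0.47  0.22  1.7 ] 17.6
(-0.5, 8, 1.5) 0.069 F [-0.1  0.5 -4.2] [ 0.84  0.61 -0.69  2.03  0.53  0.22  1.64] 17.9
(-0.5, 8, 1.1) 0.073 F [-1.1  0.6 -4.5] [ 0.86  0.61 -0.72  2.03  0.6   0.22  1.58] 18.1
(0, 8, 0.7) 0.069 F [-0.4 -0.3 -3.9] [ 0.88  0.62 -0.74  2.03  0.67  0.21  1.52] 18.4
(0, 8, 0.3) 0.067 F [-0.  -0.6 -5.5] [ 0.9   0.63 -0.76  2.04  0.73  0.21  1.47] 18.6
(0, 8, 0) 0.048 F [-0.1  0.8 -5.2] [ 0.91  0.64 -0.78  2.04  0.78  0.21  1.43] 18.9
```

```bash
python3 - <<'E'
from ins import *
for z in np.arange(7,-5,-1.):
    P=at(0,z,0); q=inverse_kinematics(*P)
    if q is None or np.abs(np.array(q)-sense()['joint_pos']).max()>.3: print('bad',z); break
    movep(*P); st=sense(); F=(np.array(st['wrist_force'])@RI)
    print(z,'F',F.round(1),'M',np.round(st['ft_torque'],2),np.round(st['joint_pos'][5],3),round(st['time_s'],1))
    if F[2]>0: break
im,P=cloud('top'); save('top2',im[100:220,320:440].repeat(4,0).repeat(4,1))
for ce,Q in comps(masks(im)['blue'],P):
    q=(Q+[.0015,.0015,0]-BAY)@RI
    if abs(q[:,0].mean())<.09 and abs(q[:,1].mean())<.04: print(ce,len(Q),np.percentile(q,[3,50,97],axis=0).round(4).tolist())
E
```

```text
7.0 F [-0.   0.7 -5. ] M [-0.27  1.06  0.06] 0.214 19.1
6.0 F [-0.1 -0.3 -4.7] M [-0.28  1.1  -0.03] 0.214 19.4
5.0 F [ 0.5 -0.2 -3.9] M [-0.28  1.07 -0.01] 0.214 19.6
4.0 F [ 0.3  0.1 -5.9] M [-0.32  1.05 -0.  ] 0.214 19.9
3.0 F [-0.2 -0.3 -4.6] M [-0.25  1.11 -0.02] 0.214 20.1
2.0 F [-0.2 -0.5 -5. ] M [-0.24  1.04  0.02] 0.214 20.4
1.0 F [ 0.8 -0.4 -4.9] M [-0.29  1.01  0.05] 0.214 20.6
0.0 F [-3.5  0.4  2.5] M [-0.    0.93  0.01] 0.214 20.9
[376. 164.] 185 [[-0.0083, -0.0271, 0.0355], [0.0141, 0.0077, 0.0394], [0.0276, 0.0291, 0.0554]]
```

View pics/top2.png

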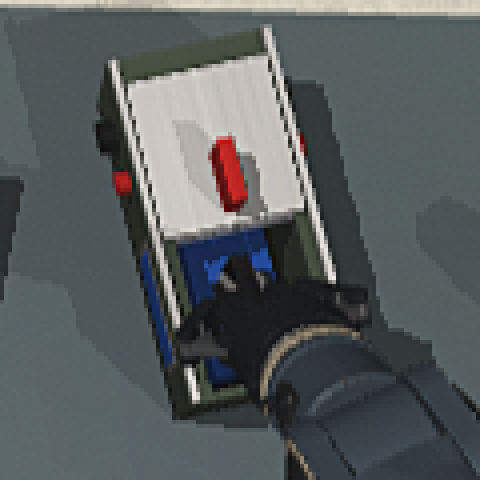

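The pack sits on the floor (contact at z = 0) and the hand is at crop (240,290), clear of the walls. Next I release, retreat and check.

```bash
python3 - <<'E'
from ins import *
command_gripper(.036,20)
st=sense(); p=np.array(st['position']); T=np.array(st['tcp_rot']); print('gap',st['finger_gap'],(np.array(st['wrist_force'])@RI).round(1))
done=False
for d in(np.array([0,0,.10]),-.10*T[:,0],-.08*T[:,0]+[0,0,.03]):
    try: move_l(p+d,feed=.1); done=True; break
    except Unreachable: print('unr',d)
if done:
    Tf=tool(RI,0); movep(tcp(OI+RI@[.068,0,.24],Tf),Tf)
print(done,sense()['time_s'])
for n in('top','scene'):
  im,P=cloud(n)
  if n=='top': save('top3',im[100:220,320:440].repeat(4,0).repeat(4,1))
  for k,m in masks(im).items():
    for ce,Q in comps(m,P):
      q=(Q+(.0015 if n=='top' else -.0015)*np.array([1,1,0])-BAY)@RI
      if abs(q[:,0].mean())<.09 and abs(q[:,1].mean())<.04: print(n,k,ce,len(Q),np.percentile(q,[3,50,97],axis=0).round(4).tolist())
E
```

```text
gap 0.03631873545530328 [ 0.5 -0.5  5.9]
True 23.3
top red [377. 144.] 81 [[0.0354, -0.0048, 0.0976], [0.0522, 0.0031, 0.1214], [0.0697, 0.0064, 0.126]]
top blue [379. 176.] 596 [[-0.0678, -0.027, 0.0349], [-0.0282, 0.0044, 0.0393], [0.0259, 0.0287, 0.0431]]
scene red [261. 187.] 141 [[0.0345, -0.0042, 0.0931], [0.0582, 0.0038, 0.1128], [0.0771, 0.0068, 0.1251]]
scene blue [287. 185.] 26 [[-0.0732, -0.0298, 0.0352], [-0.0609, -0.0146, 0.0388], [-0.046, -0.0025, 0.0447]]
```

View pics/top3.png

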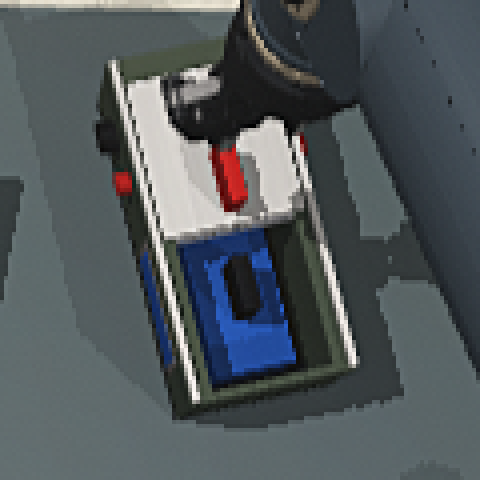

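The pack lies flat: top at 39 mm, tail at x = -70 mm, y about 0. The rib at crop (240,285) is free of the hand. Now I shut the cover.

```bash
python3 - <<'E'
from k import *
T=tool(RI,0); F=lambda x,z: tcp(OI+RI@[x,0,z],T)
command_gripper(.045,30)
print(move_l(F(.0672,.126),feed=.15,until_force=12))
command_gripper(0,30); print('gap',sense()['finger_gap'])
hit=move_l(F(-.0475,.126),feed=.12,until_force=15)
st=sense(); print(hit,'fin x',(RI.T@(np.array(st['position'])-OI)).round(4),np.round(st['wrist_force'],1),st['time_s'])
command_gripper(.045); move_l(F(-.045,.22),feed=.25)
movep(np.array([.45,-.25,.35]),T)
for n in('top','scene'):
  im,P=cloud(n); save(n+'4',im[90:260] if n=='top' else im[100:300,150:480].repeat(2,0).repeat(2,1))
  for ce,Q in comps(masks(im)['red'],P):
    t=np.percentile(Q[:,2],90)
    if .11<t<.15: print(n,'fin',ce,(RI.T@(np.r_[rect(Q[Q[:,2]>t-.012])[0]/1e3+(.0015 if n=='top' else -.0015),0]-OI)).round(4))
print(sense()['time_s'],np.round(sense()['wrist_force'],1))
E
```

```text
False
gap 0.011490071579182094
True fin x [-0.0444 -0.0008  0.1331] [ 0.8 -0.   3.2] 25.9083
top fin [388. 183.] [-0.0457  0.0005  0.    ]
scene fin [440.  67.] [-1.1141 -0.021   0.    ]
scene fin [287. 170.] [-0.0433  0.0008  0.    ]
27.7417 [ 0.2 -0.9  0.3]
```

View pics/scene4.png

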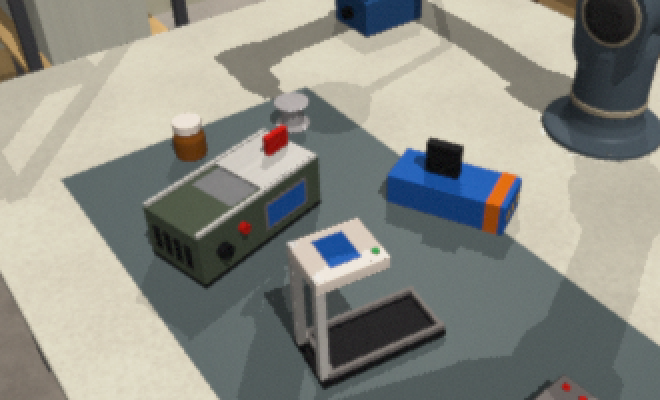

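The cover is shut: fin at crop (276,140), x about -44 mm, stopped at the hard stop. The hand is clear, and the jar and spool are in place.

```bash
python3 -c "
from rig import *
finish_job(); print(sense()['time_s'])"
```

```text
the job is handed in; nothing more can be done
the job is handed in; nothing more can be done
```

The job is done and handed in at about 28 s on the robot's clock, with no verdict reported. I opened the cover, which started about 26 mm open. I took the 140 x 60 mm pack out of the dock with the hand leaning back, and put it in nose down at 38°. I lowered its tail until it touched the floor, released it, and shut the cover.

**Last checks:**
- **Pack:** before shutting, it lay flat with its top 39 mm above the bay floor (40 expected). It was centred in the bay to within a few mm both ways.
- **Cover:** the fin stopped against the hard stop at x = -44.4 mm. The two cameras read -45.7 and -43.3 mm, against -44 nominal.
- **Hand and bystanders:** the hand was clear, with no force at the wrist. The jar, spool and meter looked undisturbed; I judged that from the pictures and did not measure it. The meter was only partly in the last view.

**What failed or disagreed:** one straight-line move was refused near the end of lowering the tail, because joint 6 was close to its limit. I finished that part in small joint-space steps. The two cameras also differed by about 3 mm throughout, so I used the average.

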